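# Put the bench cups back in their carrier

### The arm

A 6-joint arm with a two-finger parallel gripper is mounted at the origin on the work surface. World frame = base frame: x ahead of the robot, y to its left, z up, the work surface at z = 0. Lengths are in m, angles in rad, forces in N, time in s.
With the tool pointing down it reaches from about 0.225 to 0.725 m from the base axis. Payload 3.1 kg.
Tool frame: the origin (TCP) lies at the very end of the fingers, on their centre line; the grasp point (between the pads) lies pinch_z behind it (pinch_z is the distance from the TCP to the grasp point, in m); z points along the fingers, y is the line along which they close (so a half turn about z gives the same grasp; the last joint's range is limited). The gripper opens to 85 mm and grips with 20 to 120 N. Pads are 22 mm wide; open, the fingers measure 114 mm over their backs; the gripper's body (76 mm by 85 mm) begins 54 mm behind the grasp point. The pads swing forward as they close: fully open they stand 13 mm farther back than shut.
Start: joints at [1.06, 0.048, 0.099, 1.622, 0, 1.443], TCP at [0.196, 0.487, 0.197] pointing down, gripper open.
Joint ranges: [-2.91, 2.91], [-0.99, 1.94], [-1.21, 1.42], [-2.12, 2.29], [-1.49, 1.47], [-3.14, 3.14]. Speed limits (rad/s): [2.79, 2.79, 3.14, 3.14, 3.14, 3.14].

### API

Orientations are given as a rotation vector (axis times angle).
In Python, from rig import * gives the robot as it stands. Calls block until the motion is done:
- goto(position, orientation): joint-space move of the TCP to a pose.
- move_l(position, v=0.15, attitude=None, guard=None): straight line of the TCP; attitude=None keeps the orientation; v is the mean speed in m/s. With guard (N) it stops when the force on the tool has changed by that much, and returns True; else False.
- movej(angles): joint-space move.
- move_gripper(opening, strength=None): finger opening in m; strength is the grip in N (None keeps the last); returns when the fingers have stopped.
- wait(seconds).
- solve_ik(position, orientation): joint angles nearest the present ones, or None.
- sense(): the state.
- get_image(name): name is "side" or "top" or "wrist"; returns a dict with "image" (420x560x3 uint8, red, green, blue), "vfov" (degrees; the focal length in pixels is half the picture's height over the tangent of half this angle, whatever the lens; pixels are square), "cx", "cy" (the principal point, pixels), "distortion" ([k1, k2, p1, p2, k3] as OpenCV has them; the pictures are not rectified), "extrinsics" (4x4, takes a point from world to camera coordinates). Camera axes: x right, y up, looking along -z (the intrinsics and any distortion apply to the point x, -y, -z); pixel columns grow to the right and rows downward; lengths in m; the calibration is good to about 2 mm. A picture is of the moment at which its call begins. There is no depth.
A pose or a line that the arm cannot do raises MotionError and nothing moves.
- job_done(): hands the job in; it is judged then, once.
The state is a dict: "t": time; "joint_positions": joint angles; "qvel": joint speeds; "tau": joint torques, N m; "tool_pos": TCP position; "ee_rot": TCP orientation; "wrist_force": force on the tool from outside, world axes, zero at the start; "ft_torque": the same for the moment, N m; "grip_width": finger opening in m; "grasp_force": force on a finger pad.
Only numpy, scipy, OpenCV 4.12 (cv2) and the standard library are available. Lean on these libraries where they do the work, as an engineer would, in place of code of your own. Each camera call takes 0.05 s, during which the arm holds its last target. There are 200 camera calls.

### The job

Nest the three bare metal cups in the low wooden carrier: the wide cup in the carrier, the middle cup in the wide one, the narrow cup in the middle one, each upright, mouth up and fully down on the floor of the one below. The narrow cup has fallen on its side: at some point before it goes in, stand it on its own base on the bench and let go of it, so that it can be taken again by its rim. Do not shift or tip the ball vise, the oil bottle, the sharpening stone or the round paste tin close beside the middle cup, and leave everything released.

Things in the scene. Friction and masses are not known exactly. Their poses are not given: they have to be found in the camera images.
- carrier_floor (a point): Low open brown wooden tray, 106 x 90 mm outside and 16 mm high, fixed to the bench. Inside 98 x 82 mm, walls and floor 4 mm thick. The point is the middle of its inner floor (4 mm above the bench); x runs along the long side, z up.
- wide_cup_mid (a point): Widest cup: open-topped rectangular aluminium box, 84 (its x) x 68 (its y) mm outside, 32 mm high (its z, towards the mouth); walls and floor 3 mm, inside 78 x 62 mm. About 0.13 kg. Stands mouth up on the bench. The point is its centre, half-way up (16 mm above its underside).
- middle_cup_mid (a point): Middle cup, same make: 68 (x) x 52 (y) mm outside, 44 mm high (z, towards the mouth); walls and floor 3 mm, inside 62 x 46 mm. About 0.12 kg. Stands mouth up on the bench. The point is its centre, half-way up (22 mm above its underside). Nested, its rim stands 15 mm above that of the wide cup.
- narrow_cup_mid (a point): Narrow cup, same make: 52 (x) x 36 (y) mm outside, 56 mm high (z, to the mouth); walls and floor 3 mm, 0.10 kg. Starts lying on a 36 mm wide side: its x straight down, z (mouth) level in any direction, 52 mm tall, 36 mm thick. The point is its centre. Set on its lower base edge within 30 degrees of upright, it settles upright. Nested, its rim is 15 mm above the middle cup's.
- ball_vise: Bystander: steel ball-shaped engraver's vise on a round rubber foot, 110 mm across and 110 mm high, heavy. Origin at the centre of its underside, z up.
- oil_bottle: Bystander: amber glass bottle with black cap, 46 mm across, 105 mm high. Origin at the centre of its underside, z up.
- hone: Bystander: white sharpening stone on a wooden block, 105 (x) x 42 (y) mm, 26 mm high, lying flat. Origin at the centre of its underside.
- paste_tin: Bystander: round steel tin with dark lid, 44 mm across, 42 mm high, always 8 to 13 mm from one of the long (68 mm) sides of the middle cup, so a finger does not fit between. Origin at the centre of its underside, z up.
Mind the look-alikes: they are no part of the job. Leave any blue or red look-alike of the part that bears narrow_cup_mid alone.

How it is judged:
On the way:
1. the narrow cup stands upright on its base on the bench, mouth up, let go and still (angle between narrow_cup_mid's own z axis and vertical below 0.08 rad and height (world z) of narrow_cup_mid between 0.025 and 0.031 m and contact force between the fingers and narrow_cup below 0.1 N and linear speed of narrow_cup below 0.02 m/s), for 0.2 s.
At the end, for the whole second after the job is handed in: Wide cup on the carrier's floor, middle cup on the wide cup's floor, narrow cup on the middle cup's: each centre within 11 mm sideways of the one below and 3 mm of its seated height, mouth up within 0.08 rad, slower than 0.02 m/s (horizontal distance between wide_cup_mid and carrier_floor below 0.011 m and z of wide_cup_mid in the frame of carrier_floor between 0.013 and 0.019 m and horizontal distance between middle_cup_mid and wide_cup_mid below 0.011 m and z of middle_cup_mid in the frame of wide_cup_mid between 0.006 and 0.012 m and horizontal distance between narrow_cup_mid and middle_cup_mid below 0.011 m and z of narrow_cup_mid in the frame of middle_cup_mid between 0.006 and 0.012 m and angle between each of wide_cup_mid, middle_cup_mid, narrow_cup_mid's own z axis and vertical below 0.08 rad and linear speed of each of wide_cup, middle_cup, narrow_cup below 0.02 m/s); the robot touches nothing.
It fails at once if the ball vise is shifted by more than 15 mm or tipped (distance of ball_vise from where it was at the start of the episode above 0.015 m or angle between ball_vise's own z axis and vertical above 0.3 rad).
It fails at once if the oil bottle is shifted by more than 15 mm or tipped (distance of oil_bottle from where it was at the start of the episode above 0.015 m or angle between oil_bottle's own z axis and vertical above 0.3 rad).
It fails at once if the sharpening stone is shifted by more than 15 mm or tipped (distance of hone from where it was at the start of the episode above 0.015 m or angle between hone's own z axis and vertical above 0.3 rad).
It fails at once if the paste tin is shifted by more than 15 mm or tipped (distance of paste_tin from where it was at the start of the episode above 0.015 m or angle between paste_tin's own z axis and vertical above 0.3 rad).
It also fails if it takes over 72 s, if anything falls off the work surface, if the arm or the gripper's body presses on something with over 40 N, if the wrist force passes 120 N, or if a joint passes its speed limit or range.

## Working session

There is one attempt and no reset: what is moved stays moved. The work goes in short steps, each a Python script; the robot and the scene stay as the last script left them, time stands still between calls to the robot, and variables do not carry over. Pictures are saved under pics/ and viewed, at most 10 in all, crops included, and the job is handed in when it is done.

```bash
ls; mkdir -p pics
python3 - <<'E'
from rig import *
import cv2, numpy as np
s=sense(); print({k:np.round(v,3) for k,v in s.items()})
try: print(pinch_z)
except Exception as e: print(e)
for n in ["top","side"]:
    d=get_image(n); cv2.imwrite(f"pics/{n}0.png",d["image"][:,:,::-1])
    print(n,d["vfov"],d["cx"],d["cy"],d["distortion"],np.round(d["extrinsics"],4).tolist())
E
```

```text
pics
{'t': np.float64(0.0), 'joint_positions': array([ 1.06 ,  0.049,  0.098,  1.622, -0.   ,  1.443]), 'qvel': array([-0.   ,  0.002,  0.   ,  0.002,  0.   , -0.001]), 'tau': array([-0.0000e+00, -3.3879e+01,  3.2001e+01,  2.0000e-02, -0.0000e+00,
       -0.0000e+00]), 'tool_pos': array([0.196, 0.486, 0.196]), 'ee_rot': array([-0.598, -3.083,  0.004]), 'wrist_force': array([ 0.63 , -0.289, -0.048]), 'ft_torque': array([ 0.045, -0.015,  0.006]), 'grasp_force': np.float64(0.0), 'grip_width': np.float64(0.085)}
0.0187
top 52.55537459025448 277.66459188191 209.67667360199187 [0.02590374 0.         0.         0.         0.        ] [[0.0059, -0.9998, 0.0207, -0.024], [0.993, 0.0083, 0.1182, -0.4744], [-0.1184, 0.0198, 0.9928, -1.0981], [0.0, 0.0, 0.0, 1.0]]
side 46.00387829764768 285.34091497002976 206.58168060467443 [-0.00239548  0.          0.          0.          0.        ] [[0.9781, -0.208, -0.0092, -0.4815], [0.1118, 0.4874, 0.866, -0.09], [-0.1756, -0.848, 0.5, -1.0887], [0.0, 0.0, 0.0, 1.0]]
```

View pics/top0.png

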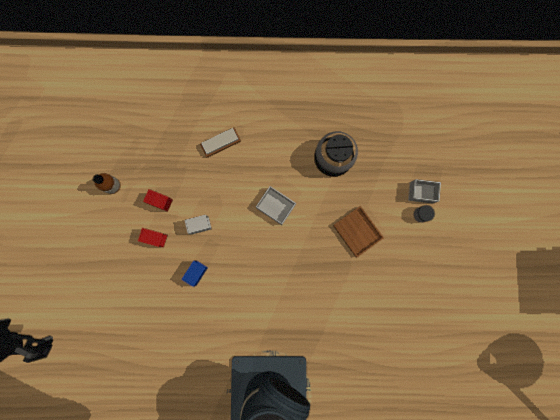

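View pics/side0.png

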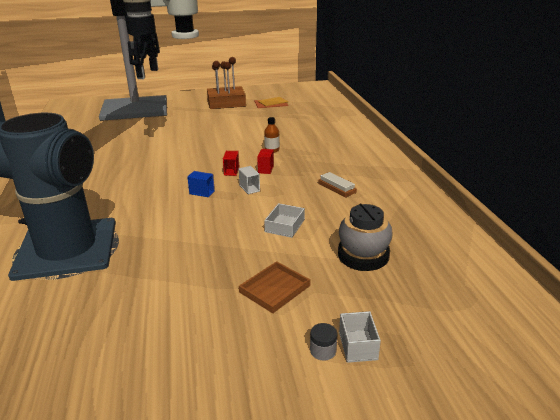

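The top view shows the narrow cup lying at (198,225), the wide cup at (275,205), the carrier at (357,231), the middle cup at (425,191) and the tin at (424,214). The look-alikes are red at (158,200) and (153,238) and blue at (195,273). I'll enlarge the ones that matter.

Run:
```python
import cv2, numpy as np
t=cv2.imread("pics/top0.png"); s=cv2.imread("pics/side0.png")
def tile(im,x,y,w,h):  # 400x300
    o=cv2.resize(im[y:y+h,x:x+w],(400,300),interpolation=cv2.INTER_CUBIC)
    o=np.clip(o.astype(float)*1.3,0,255).astype(np.uint8)
    k=400/w
    for i in range(0,w,10):
        cv2.line(o,(int(i*k),0),(int(i*k),6),(0,255,0),1); cv2.putText(o,str(x+i),(int(i*k),16),0,.33,(0,255,0),1)
    for j in range(0,h,10):
        cv2.line(o,(0,int(j*k)),(6,int(j*k)),(0,255,0),1); cv2.putText(o,str(y+j),(8,int(j*k)+4),0,.33,(0,255,0),1)
    return o
a=np.hstack([tile(t,170,200,60,45),tile(t,240,175,80,60)])
b=np.hstack([tile(t,315,195,80,60),tile(t,390,170,80,60)])
cv2.imwrite("pics/tiles_top.png",np.vstack([a,b]))
a=np.hstack([tile(s,220,155,60,45),tile(s,250,195,72,54)])
b=np.hstack([tile(s,225,250,100,75),tile(s,300,300,100,75)])
cv2.imwrite("pics/tiles_side.png",np.vstack([a,b]))
```

```text
(no output)
```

View pics/tiles_top.png

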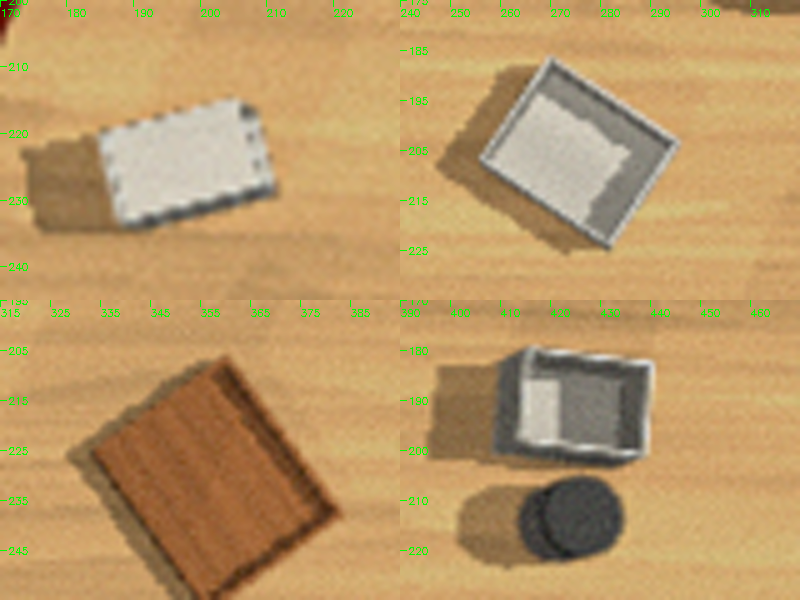

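View pics/tiles_side.png

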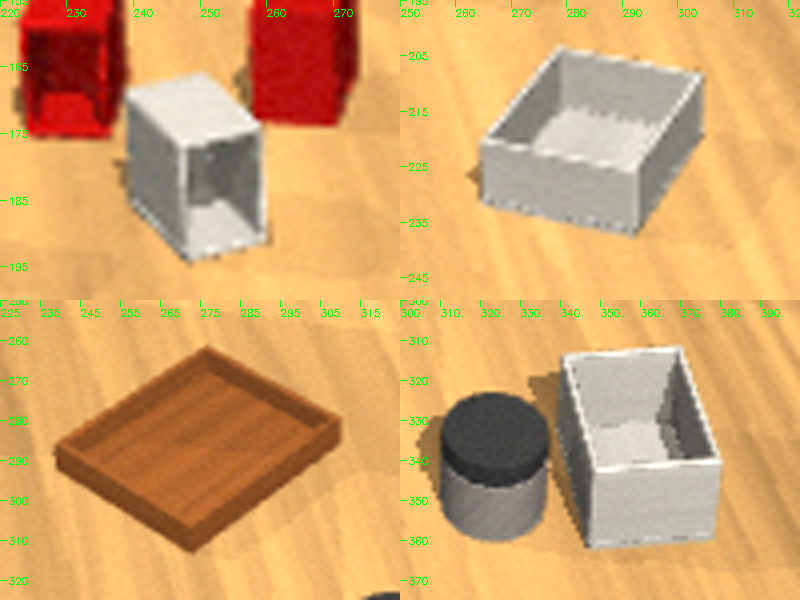

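Reading the tiles: the narrow cup's mouth faces away from the base of its shadow, which is right in the top view (world −y). All rims are clear in both views. Next I'll fit x, y and yaw from both cameras with the known sizes.

```bash
cat > lib.py <<'E'
from rig import *
import numpy as np, cv2
from scipy.optimize import least_squares
from scipy.spatial.transform import Rotation as R
def project(P,d):
    P=np.atleast_2d(P); E=np.array(d["extrinsics"]); C=(E[:3,:3]@P.T).T+E[:3,3]; C=C*[1,-1,-1]
    f=210/np.tan(np.radians(d["vfov"])/2); K=np.array([[f,0,d["cx"]],[0,f,d["cy"]],[0,0,1.]])
    return cv2.projectPoints(C.reshape(-1,1,3),np.zeros(3),np.zeros(3),K,np.array(d["distortion"],float))[0].reshape(-1,2)
def corners(x,y,yaw,L,W,z):
    c,s=np.cos(yaw),np.sin(yaw); q=np.array([[1,1],[-1,1],[-1,-1],[1,-1]])*[L/2,W/2]
    return np.c_[x+c*q[:,0]-s*q[:,1],y+s*q[:,0]+c*q[:,1],np.full(4,z)]
def fit(obs,L,W,z,x0):
    """obs: list of (camera, 4 pixels in cyclic order); any start corner/direction is tried"""
    best=None
    def res(p,o): return np.concatenate([(project(corners(*p,L,W,z),d)-q).ravel() for d,q in o])
    for a in (0,.5,1,1.5,2,2.5):
        o=[]
        for d,q in obs:
            q=np.array(q,float); pc=project(corners(*x0,a,L,W,z),d); pc=pc-pc.mean(0)+q.mean(0)
            o.append((d,min((np.roll(r,k,0) for r in (q,q[::-1]) for k in range(4)),key=lambda r:((r-pc)**2).sum())))
        r=least_squares(res,[*x0,a],args=(o,))
        if best is None or r.cost<best.cost: best=r
    return best.x,np.sqrt(2*best.cost/len(best.fun))
def ray(px,d,z):
    return least_squares(lambda p:(project([p[0],p[1],z],d)-px).ravel(),[.45,0]).x
E
python3 - <<'E'
from lib import *
T=get_image("top"); S=get_image("side")
def u(pts,x,y,k): return [((a+.5)/k-.5+x,(b+.5)/k-.5+y) for a,b in pts]
k=20/3
N=[(T,u([(100,132),(242,98),(270,190),(122,226)],170,200,k)),(S,u([(125,95),(205,73),(262,125),(187,148)],220,155,k))]
W=[(T,u([(150,58),(280,142),(210,250),(80,158)],240,175,5)),(S,u([(160,47),(303,75),(235,172),(83,140)],250,195,400/72))]
M=[(T,u([(128,48),(255,62),(248,155),(115,147)],390,170,5)),(S,u([(163,55),(282,47),(320,162),(195,170)],300,300,4))]
C=[(S,u([(207,45),(340,118),(190,228),(57,147)],225,250,4))]
for n,o,L,Wd,z,x0 in [("narrow",N,.056,.036,.052,(.45,.15)),("wide",W,.084,.068,.032,(.5,0)),("middle",M,.068,.052,.044,(.5,-.35)),("carrier",C,.106,.09,.016,(.42,-.2))]:
    for oo in ([o]+([[q] for q in o] if len(o)>1 else [])): print(n,*[np.round(v,4) for v in fit(oo,L,Wd,z,x0)])
print("carrier top corner px", np.round(project(corners(*fit(C,.106,.09,.016,(.42,-.2))[0],.106,.09,.016),T),1).tolist())
print("tin",ray(u([(185,216)],390,170,5)[0],T,.042),ray(u([(95,125)],300,300,4)[0],S,.042))
for n,p,z in [("vise",(340,148),.1),("bottle",(98,180),.105),("hone",(220,141),.026)]: print(n,ray(p,T,z))
E
```

```text
narrow [0.4339 0.1862 1.8481] 0.4689
narrow [0.4335 0.1867 1.8303] 0.325
narrow [0.4339 0.1838 1.8748] 0.384
wide [ 0.4873 -0.0159  0.9842] 0.4836
wide [ 0.4867 -0.015   0.9835] 0.3308
wide [ 0.4875 -0.0182  0.9846] 0.3458
middle [ 0.5282 -0.4145  1.4537] 0.539
middle [ 0.5278 -0.4135  1.471 ] 0.4452
middle [ 0.5282 -0.4152  1.4453] 0.4463
carrier [ 0.4201 -0.2396  0.6256] 0.3994
carrier top corner px [[334.1, 224.8], [357.9, 257.3], [384.8, 237.6], [361.0, 205.5]]
tin [ 0.46798193 -0.41138089] [ 0.46837717 -0.41070626]
vise [ 0.62436453 -0.17582771]
bottle [0.53513538 0.42241375]
hone [0.66000001 0.13590755]
```

The fits agree across the two cameras to about 3 mm, and the tin gap comes out at 12 mm as specified. Next I'll plan the narrow-cup pick and stand-up and check IK.

```bash
cat >> lib.py <<'E'
def rv(x,z):  # tool x and z vectors -> rotation vector
    x=np.array(x,float); z=np.array(z,float); x/=np.linalg.norm(x); z/=np.linalg.norm(z)
    return R.from_matrix(np.c_[x,np.cross(z,x),z]).as_rotvec()
def down(close):  # tool down, fingers closing along heading `close`
    c=close-np.pi/2
    return rv([np.cos(c),np.sin(c),0],[0,0,-1])
def up(n): return np.array([0,0,n])
E
cat > narrow.py <<'E'
from lib import *
th=np.radians(68); ang=np.arctan2(.09,.42); r=np.array([np.cos(ang),np.sin(ang),0])
m=np.array([np.cos(1.848-np.pi),np.sin(1.848-np.pi),0]); cen=np.array([.4339,.1862,.026])
pick=cen+.014*m+up(-.018)
d2=np.sin(th)*r-np.cos(th)*up(1); m2=np.cos(th)*r+np.sin(th)*up(1)
place=np.array([.42,.09,.0365])+.014*m2+.018*d2
def plan(s): return rv(s*m,[0,0,-1]),rv(s*m2,d2)
E
python3 - <<'E'
from narrow import *
for s in (1,-1):
    a,b=plan(s)
    for n,p,o in [("pick+",pick+up(.12),a),("pick",pick,a),("place+",place+up(.1),b),("place",place,b),("retreat",place-.09*d2,b)]:
        q=solve_ik(p,o); print(s,n,None if q is None else np.round(q,2))
for n,p,a in [("wide",(.4873,-.0159,.02),.984+np.pi/2),("carr w",(.4201,-.2396,.03),.6256+np.pi/2),("mid",(.5282,-.4145,.03),1.4537),("carr m",(.42,-.24,.04),.6256)]:
  for k in (0,np.pi):
    q=solve_ik(np.array(p),down(a+k)); q2=solve_ik(np.array(p)+up(.15),down(a+k)); print(n,round(k,1),None if q is None else np.round(q,2),q2 is not None)
E
```

```text
1 pick+ [ 0.23 -0.1  -0.18  1.49  0.   -1.61]
1 pick [ 0.23 -0.05 -0.38  1.24  0.   -1.61]
1 place+ None
1 place None
1 retreat None
-1 pick+ [ 0.23 -0.1  -0.18  1.49  0.    1.53]
-1 pick [ 0.23 -0.05 -0.38  1.24  0.    1.53]
-1 place+ None
-1 place None
-1 retreat None
wide 0 [-0.17 -0.01 -0.32  1.27  0.    1.99] True
wide 3.1 [-0.17 -0.01 -0.32  1.27  0.   -1.15] True
carr w 0 [-0.66 -0.03 -0.31  1.29  0.    1.86] True
carr w 3.1 [-0.66 -0.03 -0.31  1.29  0.   -1.28] True
mid 0 [-0.77  0.45  0.25  1.37  0.    2.49] True
mid 3.1 [-0.77  0.45  0.25  1.37 -0.   -0.65] True
carr m 0 [-0.66 -0.03 -0.3   1.31  0.   -2.85] True
carr m 3.1 [-0.66 -0.03 -0.3   1.31  0.    0.29] True
```

```bash
cat > narrow.py <<'E'
from lib import *
m=np.array([np.cos(1.848-np.pi),np.sin(1.848-np.pi),0]); cen=np.array([.4339,.1862,.026])
pick=cen+.014*m+up(-.018)
def plan(s,xy,head,thd):
    th=np.radians(thd); r=np.array([np.cos(head),np.sin(head),0])
    d2=np.sin(th)*r-np.cos(th)*up(1); m2=np.cos(th)*r+np.sin(th)*up(1)
    zc=.0008+.028*np.sin(th)+.026*np.cos(th)
    return rv(s*m,[0,0,-1]),rv(s*m2,d2),np.array([*xy,zc])+.014*m2+.018*d2,d2
E
python3 - <<'E'
from narrow import *
for thd in (64,68,72):
  for xy in [(.42,.09),(.5,.11),(.56,.1),(.38,.07),(.45,.15)]:
    for h in np.radians(range(0,360,15)):
      for s in (1,-1):
        a,b,p,d2=plan(s,xy,h,thd)
        q=[solve_ik(pp,b) for pp in (p,p+up(.1),p-.09*d2)]
        if all(v is not None for v in q): print(thd,xy,round(np.degrees(h)),s,np.round(q[0],2),np.round(q[2],2))
E
```

```text
64 (0.42, 0.09) 45 1 [-0.78 -0.58 -1.12  1.01  1.12  1.59] [-1.13 -0.39 -0.96  1.6   1.01  0.89]
64 (0.42, 0.09) 45 -1 [-0.78 -0.58 -1.12  1.01  1.12 -1.55] [-1.13 -0.39 -0.96  1.6   1.01 -2.25]
64 (0.42, 0.09) 60 1 [-0.75 -0.1  -0.81  1.28  1.07  1.09] [-0.99 -0.03 -0.69  1.65  0.93  0.72]
64 (0.42, 0.09) 60 -1 [-0.75 -0.1  -0.81  1.28  1.07 -2.05] [-0.99 -0.03 -0.69  1.65  0.93 -2.42]
64 (0.42, 0.09) 75 1 [-0.68  0.19 -0.55  1.52  0.96  0.78] [-0.85  0.24 -0.43  1.76  0.84  0.58]
64 (0.42, 0.09) 75 -1 [-0.68  0.19 -0.55  1.52  0.96 -2.36] [-0.85  0.24 -0.43  1.76  0.84 -2.56]
64 (0.42, 0.09) 90 1 [-0.59  0.4  -0.31  1.71  0.84  0.58] [-0.72  0.45 -0.16  1.89  0.74  0.46]
64 (0.42, 0.09) 90 -1 [-0.59  0.4  -0.31  1.71  0.84 -2.56] [-0.72  0.45 -0.16  1.89  0.74 -2.68]
64 (0.42, 0.09) 105 1 [-0.5   0.57 -0.09  1.86  0.71  0.43] [-0.6   0.64  0.1   2.03  0.63  0.36]
64 (0.42, 0.09) 105 -1 [-0.5   0.57 -0.09  1.86  0.71 -2.71] [-0.6   0.64  0.1   2.03  0.63 -2.78]
64 (0.42, 0.09) 120 1 [-0.39  0.71  0.11  1.99  0.58  0.32] [-0.47  0.81  0.36  2.16  0.51  0.28]
64 (0.42, 0.09) 120 -1 [-
[... 28230 characters left out ...]
.88 -0.4 ]
72 (0.45, 0.15) 285 -1 [ 0.77  0.75  0.08  1.88 -0.98  2.63] [ 0.89  0.85  0.3   2.08 -0.88  2.74]
72 (0.45, 0.15) 300 1 [ 0.83  0.54 -0.21  1.57 -1.14 -0.78] [ 0.98  0.63 -0.03  1.84 -1.03 -0.56]
72 (0.45, 0.15) 300 -1 [ 0.83  0.54 -0.21  1.57 -1.14  2.36] [ 0.98  0.63 -0.03  1.84 -1.03  2.58]
72 (0.45, 0.15) 315 1 [ 0.86  0.22 -0.57  1.01 -1.25 -1.34] [ 1.05  0.37 -0.36  1.52 -1.16 -0.85]
72 (0.45, 0.15) 315 -1 [ 0.86  0.22 -0.57  1.01 -1.25  1.81] [ 1.05  0.37 -0.36  1.52 -1.16  2.29]
72 (0.45, 0.15) 330 1 [ 0.85 -0.17 -1.01  0.18 -1.2  -2.15] [ 1.09 -0.04 -0.78  0.96 -1.25 -1.44]
72 (0.45, 0.15) 330 -1 [ 0.85 -0.17 -1.01  0.18 -1.2   0.99] [ 1.09 -0.04 -0.78  0.96 -1.25  1.7 ]
```

Sideways tilting is feasible. I'll move the wide cup first, which also clears room, and then stand the narrow cup with the tool heading at 70°.

```bash
cat >> lib.py <<'E'
CAR=np.array([.4196,-.2384]); CY=.6256
def pick_top(xy,close,z,open_=.085,w=None,hover=.13,F=40):
    p=np.array([*xy,z]); o=down(close); move_gripper(open_)
    goto(p+up(hover),o); move_l(p,v=.12); move_gripper(0,F); s=sense()
    print("grip",round(s["grip_width"],4),round(s["grasp_force"],1),np.round(s["tool_pos"],4),round(s["t"],1))
    if w and abs(s["grip_width"]-w)>.004: raise SystemExit("bad grip")
    move_l(p+up(hover),v=.15); s=sense(); print("lifted",round(s["grip_width"],4),round(s["wrist_force"][2],2))
def place_top(close,z,opn,hover=.1,xy=CAR,guard=6):
    p=np.array([*xy,z]); o=down(close)
    goto(p+up(hover),o); move_l(p+up(.012),v=.12); wait(.2)
    h=move_l(p+up(-.003),v=.03,guard=guard); s=sense(); print("down",h,np.round(s["tool_pos"],4),np.round(s["wrist_force"],1),"want z",z)
    move_gripper(opn); move_l(np.array(s["tool_pos"])+up(hover),v=.15); print("t",round(sense()["t"],1))
def snap(n,f,x=0,y=0,w=560,h=420,k=1):
    d=get_image(n); im=d["image"][y:y+h,x:x+w,::-1]
    cv2.imwrite(f"pics/{f}.png",cv2.resize(np.clip(im*1.3,0,255).astype(np.uint8),None,fx=k,fy=k,interpolation=cv2.INTER_CUBIC)); return d
E
python3 - <<'E'
from lib import *
pick_top((.4873,-.0159),.984+np.pi/2,.014,w=.068)
place_top(CY+np.pi/2,.018,.085)
snap("wrist","w1"); print(np.round(sense()["tool_pos"],3))
E
```

```text
grip -0.0 0.0 [ 0.4873 -0.0159  0.0139] 4.5bad grip
```

The fingers closed on nothing, so I need to look.

Run:
```python
from lib import *
snap("side","s1",210,140,150,112,5); s=sense(); print(s["grip_width"],np.round(s["tool_pos"],4),np.round(s["ee_rot"],3),np.round(s["wrist_force"],1))
```

```text
-8.427382748510549e-05 [ 0.4872 -0.0159  0.0139] [-2.769 -1.484  0.   ] [-0.5 -1.1 -0.2]
```

View pics/s1.png

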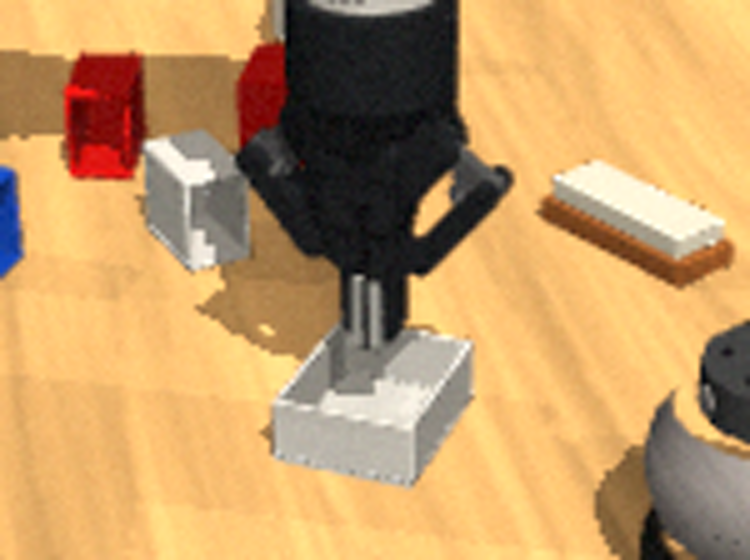

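Run:
```python
from lib import *
d=get_image("side"); p=np.array([.4872,-.0159,0])
for z in (.0,.014,.024,.034,.044): print(z,np.round((project(p+up(z),d)[0]-[210,140])*5))
print(np.round((project(corners(.4873,-.0159,.984,.084,.068,.032),d)-[210,140])*5).tolist())
move_l(np.array(sense()["tool_pos"])+up(.09),v=.15); move_gripper(.085); snap("side","s2",210,100,150,112,5); print(sense()["grip_width"],sense()["t"],sense()["tool_pos"])
p=np.array(sense()["tool_pos"]); a=.984+np.pi/2
print([np.round((project(p+up(z)+.0425*k*np.array([np.cos(a),np.sin(a),0]),d)[0]-[210,100])*5).tolist() for k in (1,-1) for z in (0,.013,.03)])
```

```text
0.0 [373. 425.]
0.014 [373. 400.]
0.024 [373. 381.]
0.034 [372. 363.]
0.044 [372. 344.]
[[339.0, 312.0], [269.0, 397.0], [409.0, 426.0], [472.0, 337.0]]
0.08475442454289552 6.1917 [ 0.48730687 -0.0159527   0.10401764]
[[284.0, 413.0], [283.0, 388.0], [282.0, 354.0], [460.0, 444.0], [460.0, 418.0], [461.0, 384.0]]
```

View pics/s2.png

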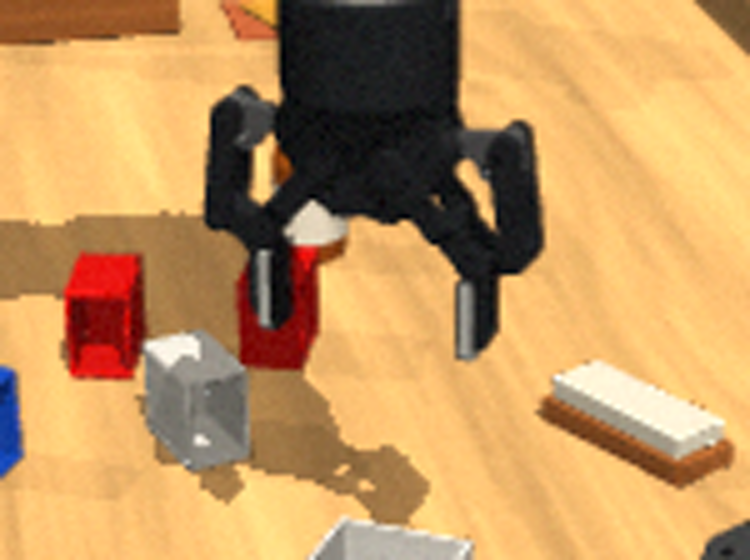

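The side view shows the shut fingertips about 30 mm above where the reported TCP should be. I'll measure this by touching the bench with closed fingers under a guard.

Run:
```python
from lib import *
move_gripper(0); o=down(.984+np.pi/2)
goto(np.array([.40,.06,.03]),o); wait(.2); w0=np.array(sense()["wrist_force"])
h=move_l(np.array([.40,.06,-.045]),v=.04,guard=4); s=sense()
print(h,np.round(s["tool_pos"],4),np.round(s["wrist_force"]-w0,1),s["t"])
move_l(np.array([.40,.06,.06]),v=.2)
```

```text
True [ 0.3997  0.06   -0.0339] [-0.4 -1.1  5. ] 9.1917
```

The shut tips sit 33 mm behind the reported TCP, confirmed by both touch and camera. I'll compensate along the tool axis and retry the wide cup.

```bash
sed -i 's/p=np.array(\[\*xy,z\]); o=down/p=np.array([*xy,z-OFF]); o=down/; s/^CAR=/OFF=.033; CAR=/; s/"want z",z)/"want z",z-OFF)/' lib.py
python3 - <<'E'
from lib import *
pick_top((.4873,-.0159),.984+np.pi/2,.014,w=.068)
place_top(CY+np.pi/2,.018,.085)
snap("wrist","w1"); print(np.round(sense()["tool_pos"],3))
E
```

```text
grip 0.0668 46.5 [ 0.4886 -0.0161 -0.0176] 12.7
lifted 0.0667 -1.91
down True [ 0.4199 -0.2387 -0.0136] [-1.4  0.3  3.6] want z -0.015000000000000003
t 17.3
[ 0.419 -0.238  0.085]
```

View pics/w1.png

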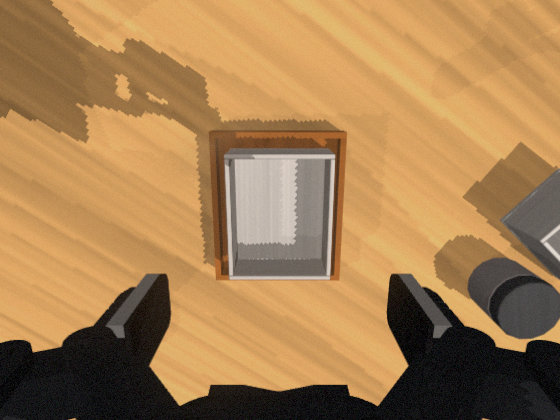

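The wide cup sits in the carrier: its rim corners are at about (224,153), (335,153), (330,278) and (230,278), and the carrier's are at (210,131), (346,131), (341,279) and (217,279). I'll fit both for the offset, and meanwhile pick the narrow cup and stand it up.

```bash
cat > stand.py <<'E'
from narrow import *
OFFT=.033
a,b,p,d2=plan(1,(.42,.09),np.radians(70),68)
E
python3 - <<'E'
from stand import *
d=get_image("wrist")
w,e=fit([(d,[(224,154),(335,154),(330,279),(230,279)])],.084,.068,.036,(.42,-.24)); print("wide",np.round(w,4),round(e,2))
c,e=fit([(d,[(210,131),(346,131),(341,279),(217,279)])],.106,.09,.016,(.42,-.24)); print("carrier",np.round(c,4),round(e,2))
pk=pick-up(OFF)
for n,q,o in [("pick",pk,a),("pl",p+OFFT*d2,b),("pl+",p+OFFT*d2+up(.1),b),("ret",p+(OFFT-.09)*d2,b)]: print(n,np.round(solve_ik(q,o),2))
move_gripper(.085); goto(pk+up(.13),a); move_l(pk,v=.12); move_gripper(0,40); s=sense(); print("grip",s["grip_width"],np.round(s["tool_pos"],4),s["t"])
if abs(s["grip_width"]-.036)>.004: raise SystemExit("bad")
move_l(pk+up(.15),v=.2)
goto(p+OFFT*d2+up(.08),b); print(sense()["grip_width"],sense()["t"],np.round(sense()["tool_pos"],3))
snap("side","s3",180,120,187,140,4)
E
```

```text
wide [ 0.4197 -0.239   0.6291] 0.63
carrier [ 0.4201 -0.2376  0.6299] 0.78
pick [ 0.23 -0.02 -0.42  1.17  0.   -1.61]
pl [-0.65  0.18 -0.65  1.38  1.09  0.88]
pl+ [-0.65 -0.01 -0.6   1.62  1.09  0.88]
ret [-0.86  0.23 -0.54  1.68  0.94  0.59]
grip 0.035775687680815654 [ 0.4383  0.1729 -0.0245] 22.2833
0.035547685112000675 25.3167 [0.438 0.14  0.11 ]
```

View pics/s3.png

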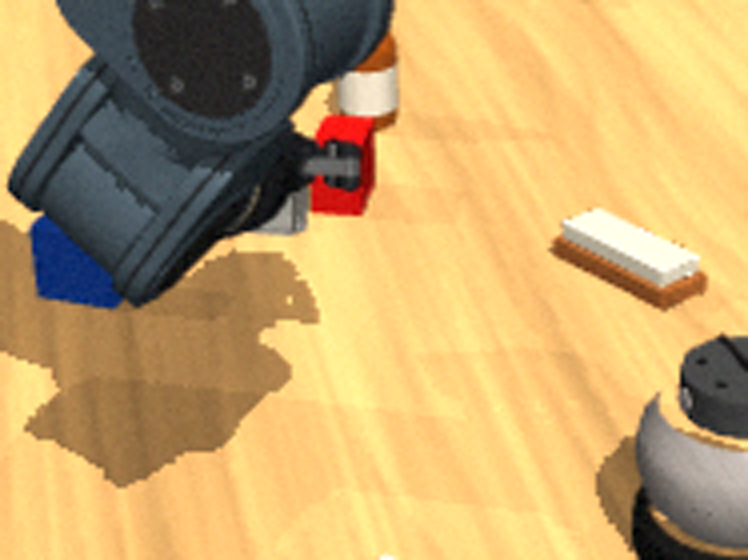

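The held cup is hidden behind the wrist at (285,215) in the crop. I'll make a guarded descent; contact is expected near TCP z ≈ 0.03.

Run:
```python
from stand import *
q=p+OFF*d2; print("expect z",round(q[2],4))
move_l(q+up(.015),v=.12); wait(.2); w0=np.array(sense()["wrist_force"])
h=move_l(q+up(-.03),v=.03,guard=3); s=sense(); z=np.array(s["tool_pos"]); print(h,np.round(z,4),np.round(s["wrist_force"]-w0,1),s["t"])
d=snap("wrist","w2"); print(np.round(d["extrinsics"],3).tolist())
```

```text
expect z 0.0304
True [0.4382 0.1396 0.032 ] [1.7 1.2 3.5] 26.9417
[[0.939, -0.343, -0.001, -0.364], [0.212, 0.579, 0.787, -0.218], [-0.27, -0.739, 0.617, 0.012], [0.0, 0.0, 0.0, 1.0]]
```

View pics/w2.png

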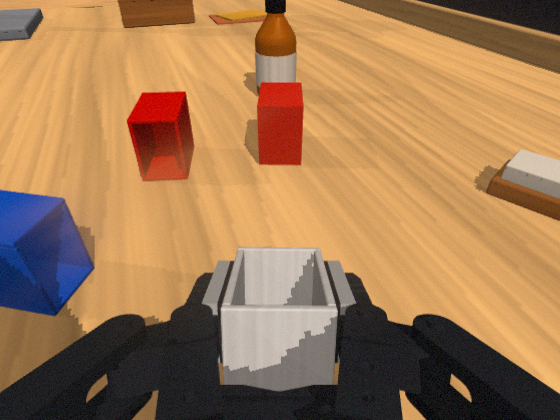

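The narrow cup is held mouth up, leaning about 22° forward with its front base edge on the bench. The red and blue look-alikes are clear of it. I'll release, retreat and verify by silhouette fit.

```bash
cat >> lib.py <<'E'
from scipy.optimize import minimize
def silfit(d,L,W,z0,z1,x0,y0,a0):
    """fit an upright box (z0..z1) to the grey blob near its expected place; returns x,y,yaw,IoU"""
    hsv=cv2.cvtColor(np.ascontiguousarray(d["image"]),cv2.COLOR_RGB2HSV)
    g=((hsv[...,1]<70)&(hsv[...,2]>60)).astype(np.uint8); g=cv2.morphologyEx(g,cv2.MORPH_CLOSE,np.ones((5,5),np.uint8))
    def hull(p):
        pts=np.r_[project(corners(*p,L,W,z0),d),project(corners(*p,L,W,z1),d)]
        m=np.zeros(g.shape,np.uint8); cv2.fillConvexPoly(m,np.round(cv2.convexHull(pts.astype(np.float32))*16).astype(np.int32),1,shift=4); return m
    n,lab=cv2.connectedComponents(g); h=hull((x0,y0,a0)); l=lab[(h>0)&(lab>0)]
    if not len(l): return None
    k=(lab==np.bincount(l).argmax()).astype(np.uint8)
    c=cv2.findContours(k,cv2.RETR_EXTERNAL,cv2.CHAIN_APPROX_NONE)[0]; k=cv2.drawContours(np.zeros_like(k),c,-1,1,-1)
    def cost(v):
        m=hull((x0+v[0]*.01,y0+v[1]*.01,a0+v[2]*.1)); return -(m&k).sum()/(m|k).sum()
    r=minimize(cost,[0,0,0],method="Nelder-Mead",options=dict(initial_simplex=[[0,0,0],[1,0,0],[0,1,0],[0,0,1]]))
    v=r.x; return np.round([x0+v[0]*.01,y0+v[1]*.01,a0+v[2]*.1,-r.fun],4)
E
python3 - <<'E'
from stand import *
move_gripper(.085); wait(.6)
s=np.array(sense()["tool_pos"]); move_l(s-.1*d2,v=.2)
r=np.array([np.cos(np.radians(70)),np.sin(np.radians(70)),0]); m2=np.array([*(np.cos(np.radians(68))*r[:2]),np.sin(np.radians(68))])
c=np.array([.42,.09,0])-.028*m2+.026*d2-.026*r; c[:2]+= (s-(p+OFF*d2))[:2]; print("pred",np.round(c,3))
h=np.array([c[0],c[1],.15]); goto(h,down(np.radians(160))); print("t",sense()["t"])
T=get_image("top"); W=snap("wrist","w3")
for d in (T,W): print(silfit(d,.052,.036,0,.056,c[0],c[1],np.radians(70)), silfit(d,.056,.036,0,.052,c[0],c[1],np.radians(70)))
E
```

```text
pred [ 0.415  0.079 -0.036]
t 30.0333
[ 0.4493  0.0268  1.2958 -0.    ] [ 0.4519  0.0119  1.4884 -0.    ]
[ 0.4786  0.1053  0.8217 -0.    ] [ 0.4786  0.1053  0.8217 -0.    ]lib.py:61: RuntimeWarning: overflow encountered in scalar negative
  m=hull((x0+v[0]*.01,y0+v[1]*.01,a0+v[2]*.1)); return -(m&k).sum()/(m|k).sum()
```

```bash
sed -i 's/return -(m&k).sum()\/(m|k).sum()/return -float((m\&k).sum())\/float((m|k).sum())/' lib.py
python3 - <<'E'
from lib import *
W=get_image("wrist"); a=np.radians(70)
for L,z in ((.052,.056),(.056,.052)): print(silfit(W,L,.036,0,z,.415,.079,a))
print(np.round(project([.415,.079,.056],W)))
E
```

```text
[0.4146 0.0767 1.2225 0.9596]
[0.4146 0.0773 1.2204 0.9357]
[[280. 201.]]
```

The narrow cup stands upright at (0.415, 0.077) with IoU 0.96. Now the middle cup.

Run:
```python
from lib import *
pick_top((.5282,-.4145),1.4537+np.pi,.026,w=.068)
place_top(CY+np.pi,.033,.085,xy=(.4197,-.2387))
W=snap("wrist","w4")
print(np.round(sense()["tool_pos"],3))
print(silfit(W,.068,.052,.036,.051,.4197,-.2387,CY))
```

```text
grip 0.067 46.4 [ 0.5292 -0.4154 -0.0051] 34.2
lifted 0.0666 -0.64
down True [ 0.42   -0.2389  0.0018] [-0.   0.2  4.3] want z 0.0
t 38.7
[ 0.419 -0.238  0.1  ]
[ 0.4107 -0.2321  0.6153  0.7274]
```

View pics/w4.png

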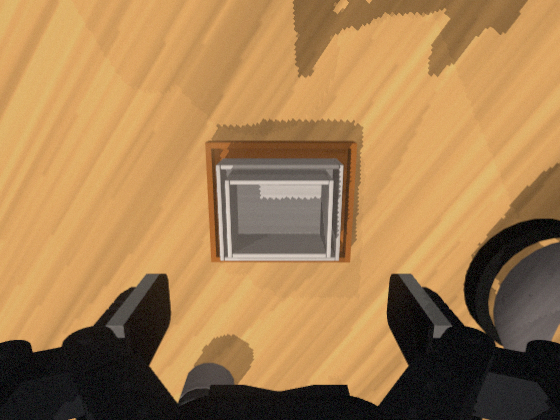

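The middle cup is seated inside the wide one: rim corners (225,181), (334,181), (340,258), (220,258). The pick-to-place height difference of 6.9 mm matches the expected 7 mm. Now the narrow cup.

Run:
```python
from lib import *
W=get_image("wrist"); m,e=fit([(W,[(225,181),(334,181),(340,258),(220,258)])],.068,.052,.051,(.42,-.24)); print("mid",np.round(m,4),round(e,2))
xy=m[:2] if np.linalg.norm(m[:2]-[.42,-.2389])<.004 else np.array([.42,-.2389])
pick_top((.4146,.0767),1.2225+np.pi/2,.045,w=.036)
place_top(CY+np.pi/2,.055,.075,xy=xy)
W=get_image("wrist"); snap("wrist","w5")
print(silfit(W,.052,.036,.051,.066,*xy,CY))
goto(np.array([.40,-.02,.2]),down(CY+np.pi/2)); snap("side","s5",225,230,100,75,6); snap("top","t5",315,170,130,85,5); print(sense()["t"])
```

```text
mid [ 0.4193 -0.2384  0.6288] 4.2
grip 0.0349 40.5 [0.4151 0.0768 0.0126] 42.2
lifted 0.0348 -1.19
down True [ 0.4193 -0.2382  0.0224] [0.2 0.4 4.1] want z 0.022
t 47.3
[ 0.4307 -0.2227  0.5972  0.4525]
48.3917
```

The pick-to-place height difference of 9.8 mm matches the 10 mm expected. I'll make one numeric silhouette check of the stack from the side camera, then hand in.

Run:
```python
from lib import *
d=get_image("side"); hsv=cv2.cvtColor(np.ascontiguousarray(d["image"]),cv2.COLOR_RGB2HSV)
g=((hsv[...,1]<70)&(hsv[...,2]>60)); roi=np.zeros(g.shape,bool); roi[235:330,225:325]=1; g&=roi
def hull(x,y,L,W,z0,z1):
    q=np.r_[project(corners(x,y,CY,L,W,z0),d),project(corners(x,y,CY,L,W,z1),d)].astype(np.float32)
    m=np.zeros(g.shape,np.uint8); cv2.fillConvexPoly(m,np.round(cv2.convexHull(q)*16).astype(np.int32),1,shift=4); return m>0
best={}
for dz in (0,.005,.01,.015):
    best[dz]=max((float((m&g).sum()/(m|g).sum()),round(x,4),round(y,4)) for x in np.arange(.413,.428,.002) for y in np.arange(-.247,-.23,.002)
      for m in [hull(x,y,.084,.068,.016,.036)|hull(x,y,.068,.052,.036,.051)|hull(x,y,.052,.036,.051,.066+dz)])
print(best)
if max(best,key=lambda k:best[k][0])<=.005 and best[0][0]>.85: print(job_done())
```

```text
{0: (0.9480306345733042, np.float64(0.419), np.float64(-0.245)), 0.005: (0.9397333333333333, np.float64(0.419), np.float64(-0.245)), 0.01: (0.9054470709146968, np.float64(0.419), np.float64(-0.245)), 0.015: (0.8727092620108965, np.float64(0.419), np.float64(-0.245))}
the job is handed in; nothing more can be done
None
```

The three cups are nested in the carrier and the job was handed in at about 48 s; the narrow cup was stood on its base and released first, all are let go, the seating heights and a final side-camera check fit full nesting, and no verdict was shown.

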